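Wedge the rocking drive frame

TASK

The drive frame on the bench rocks because the foot under its far left corner (seen from the robot) is too short to reach the bench. Take the wooden wedge and push it under that foot, thin end first and straight in from the frame's left side, until it jams tight and carries its share of the frame - but no further: the other three feet must stay down on the bench. Do not shove or lean on the frame, leave the other things alone, and leave the wedge lying flat on the bench in its place.

Things in the scene. Friction and masses are not known exactly. Their poses are not given: they have to be found in the camera images.
- frame: Drive frame on the bench, about 4.3 kg: a 240 x 300 mm (x by y) rectangle of 40 x 40 mm aluminium profile, 20 to 60 mm above the bench, on four grey foot caps 40 x 40 mm, with a grey geared motor along its right side (top at 180 mm). Origin at bench level in the middle; x away from the robot, y to its left, z up. Foot centres lie 100 mm in x, 130 mm in y from it.
- short_foot (a point): Point at bench level below the centre of the short foot cap (40 x 40 mm) at the far left corner (frame x +100, y +130 mm); axes as the frame's. The cap's left face is 20 mm from it towards +y. Its flat underside hangs 3.5 to 12 mm above the bench; the exact gap is not measured. With the wedge fully taking up it carries about 9 to 12 N; about half of that is tight.
- near_right_foot (a point): Centre of the underside of the frame's near right foot (frame x -100, y -130 mm).
- near_left_foot (a point): Centre of the underside of the near left foot (frame x -100, y +130 mm). From the wedge's first touch of the short foot, the push needed rises within some 6 mm of travel from under 1 N to 10 to 19 N; past that it rises no more: the wedge only tips the frame up and lifts this foot off the bench.
- far_right_foot (a point): Centre of the underside of the frame's far right foot (frame x +100, y -130 mm).
- wedge: Plain light-wood wedge lying flat on the bench, 150 mm long (its x), 40 mm wide (its y), about 50 g. Origin at the middle of its underside; x points to the thin end, z up. The top slopes evenly from 22 mm high at the heel (x = -75 mm) to 2 mm at the thin end (x = +75 mm).
- wedge_tip (a point): Middle of the wedge's thin end, at its underside; axes as the wedge's.
- wedge_heel (a point): Middle of the wedge's thick end, at its underside; axes as the wedge's.
- strip: Flat packing strip of the same light wood, 150 x 40 mm and 12 mm thick all along: not the wedge, leave it. Origin at the middle of its underside.
- spanner: Steel open-ended spanner, 150 mm long, lying on the bench. Leave it. Origin at its middle, underside.
- bin: Open grey plastic parts bin, 130 x 100 x 60 mm. Leave it. Origin at the centre of its underside.
Not all that is in view belongs to the job. What is shaped like the wedge but green or grey is not meant.

How it is judged:
On the way:
1. the thin end of the wedge is under the short foot (y of wedge_tip in the frame of short_foot below 0.016 m and x of wedge_tip in the frame of short_foot between -0.018 and 0.018 m and height (world z) of wedge_tip below 0.009 m), for 0.05 s.
At the end, for the whole second after the job is handed in: Wedge flat on the bench (0.03 rad), thin end under the short foot within 18 mm of its middle sideways, straight in from the left (0.2 rad), heel outside, jammed with over 3 N on the frame; the other feet down (1.6 mm), frame moved under 10 mm, all at rest (contact force between wedge and frame above 3 N and y of wedge_tip in the frame of short_foot below 0.016 m and y of wedge_heel in the frame of short_foot above 0.05 m and x of wedge_tip in the frame of short_foot between -0.018 and 0.018 m and angle between the x axis of wedge and the y axis of frame, either way round below 0.2 rad and angle between wedge's own z axis and vertical below 0.03 rad and height (world z) of wedge below 0.003 m and height (world z) of each of near_right_foot, near_left_foot, far_right_foot below 0.0016 m and distance of frame from where it was at the start of the episode below 0.01 m and linear speed of each of wedge, frame below 0.01 m/s); the robot touches nothing.
It fails at once if the frame is shoved more than 12 mm (distance of frame from where it was at the start of the episode above 0.012 m).
It fails at once if the wedge is driven so far or so hard that the near left foot lifts 4 mm, or wedge and frame press on each other with 25 N (height (world z) of near_left_foot above 0.004 m or contact force between wedge and frame above 25 N).
It fails at once if the robot leans on the frame with more than 10 N (contact force between any of the fingers, the arm and frame above 10 N).
It fails at once if the strip, the spanner or the bin is moved more than 25 mm (distance of any of strip, spanner, bin from where it was at the start of the episode above 0.025 m).
It also fails if it takes over 53 s, if anything falls off the work surface, if the arm or the gripper's body presses on something with over 40 N, if the wrist force passes 120 N, or if a joint passes its speed limit or range.

ROBOT

A 6-joint arm with a two-finger parallel gripper is mounted at the origin on the work surface. World frame = base frame: x ahead of the robot, y to its left, z up, the work surface at z = 0. Lengths are in m, angles in rad, forces in N, time in s.
With the tool pointing down it reaches from about 0.35 to 0.975 m from the base axis. Payload 4.9 kg.
Tool frame: the origin (TCP) lies at the very end of the fingers, on their centre line; the grasp point (between the pads) lies 19 mm behind it (manip.tcp_to_grasp is the distance from the TCP to the grasp point, in m); z points along the fingers, y is the direction in which the jaws open and shut (so a half turn about z gives the same grasp; the last joint's range is limited). The gripper opens to 85 mm and grips with 20 to 120 N. Pads are 22 mm wide; open, the fingers measure 114 mm over their backs; the gripper's body (76 mm by 85 mm) begins 54 mm behind the grasp point. The pads swing forward as they close: fully open they stand 13 mm farther back than shut.
Start: joints at [-1.34, 0.053, 1.613, -0, 1.476, -0.119], TCP at [0.214, -0.587, 0.231] pointing down, gripper open.
Joint ranges: [-3.01, 3.01], [-1.01, 2.22], [0.06, 2.58], [-1.02, 4.17], [0.09, 2.62], [-3.14, 3.14]. Speed limits (rad/s): [2.57, 2.57, 3.14, 3.14, 3.14, 3.14].

INTERFACE

Orientations are given as a unit quaternion [w, x, y, z].
In Python, from plant import sensors, cams, job, finder, manip gives the robot as it stands.
- The arm moves only by the shell command python3 -m pendant 'ROWS'. ROWS is JSON, a list of rows, each an object of numbers: "wx", "wy", "wz": the turn, a rotation vector about the tool's x, y, z in degrees; "dx", "dy", "dz": the shift along the tool's x, y, z in m; "hand": the gripper's target within -1 to 1 (fully open at 1, half-way at 0, shut at -1). A call has 1 to 20 rows; each row is the pose to reach, as a shift and turn from the pose commanded when the call began, along the tool's axes at that moment; what a row does not reach only later rows make up. A row lasts 1/12 s, in which the tool goes at most 41.7 mm and 7.16 degrees, less where a joint would pass 70% of its speed; a pose out of reach is approached as far as the arm can. A call with a gripper value outside its range is refused whole. The fingers move at their own pace and stop on an object; the grip force is fixed at half the most. Time passes only in rows, so rows that repeat a pose let the fingers close. It gives the time, the measured TCP pose, the force and the opening at its end, in the units of the state.
- sensors.state(): the state, without advancing time (a new reading comes with each control period).
- cams.grab_frame(name): name is "scene" or "top"; returns (picture, depth): 400x640x3 uint8, red, green, blue; 400x640 float32, m along the optical axis (not along the pixel's ray), 0 where there is no reading.
- cams.calibration(name): a dict with "fov_y" (degrees; the focal length in pixels is half the picture's height over the tangent of half this angle, whatever the lens; pixels are square), "cx", "cy" (the principal point, pixels), "pose" (4x4, takes a point from camera to world coordinates). Camera axes: x right, y down, z forward; pixel columns grow to the right and rows downward; lengths in m; the calibration is good to about 2 mm. A picture is of the moment at which its call begins. calibration takes no time and is no camera call.
- job.job_done(): hands the job in, once; it reports no verdict.
Trained networks look in the newest picture that a camera, given by its name, has taken for a name from the list of things; names that differ only in an ending like _2 or _b are one class to them, and where a whole thing is asked for, a point or a joint stands for the part that bears it (a point fixed in the world has none). Each returns a list of dicts, best first, with "score" (0 to 1); they miss things now and then, are a little off and sometimes report something else, mostly with a low value. They report only what shows in the picture. A call takes as long as a camera call. They do not tell look-alikes from the thing itself.
- finder.look_for(camera, thing): "position" ([x, y, z] in m, in world coordinates, good to about 4 mm: the middle of the surface that is visible of it).
The state is a dict: "time": time; "joint_pos": joint angles; "joint_vel": joint speeds; "joint_efforts": joint torques, N m; "tool_pos": TCP position; "tool_rot": TCP orientation; "contact_force": force on the tool from outside, world axes, zero at the start; "ft_torque": the same for the moment, N m; "gripper_width": opening from 0.0 (shut) to 1.0 (fully open).
Only numpy, scipy, OpenCV 4.12 (cv2) and the standard library are available. Lean on these libraries where they do the work, as an engineer would, in place of code of your own. Each camera call takes 0.05 s, during which the arm holds its last target. There are 200 camera calls.

## Working session

There is one attempt and no reset: what is moved stays moved. The work goes in short steps, Python scripts to look and compute and a shell command to move; the robot and the scene stay as the last step left them, time stands still between calls to the robot, and variables do not carry over. Pictures are saved under pics/ and viewed, about 8 in all and at most 12, crops included, and the job is handed in when it is done.

```bash
mkdir -p pics; ls
cat > h.py <<'E'
import numpy as np,cv2
from plant import sensors,cams,job,finder,manip
def grab(n,save=None):
    im,d=cams.grab_frame(n)
    if save: cv2.imwrite('pics/'+save,im[:,:,::-1])
    return im,d
def pts(n,d):
    c=cams.calibration(n);f=d.shape[0]/2/np.tan(np.radians(c['fov_y'])/2)
    v,u=np.mgrid[:d.shape[0],:d.shape[1]]
    P=np.stack([(u-c['cx'])*d/f,(v-c['cy'])*d/f,d,np.ones_like(d)],-1)@np.array(c['pose']).T
    return P[...,:3]
def pix(n,p):
    c=cams.calibration(n);f=200/np.tan(np.radians(c['fov_y'])/2)
    q=np.linalg.inv(np.array(c['pose']))@np.append(p,1);return (q[0]/q[2]*f+c['cx'],q[1]/q[2]*f+c['cy'])
E
python3 - <<'E'
from h import *
for n in('scene','top'):
    im,d=grab(n,n+'1.png');print(n,np.round(cams.calibration(n)['pose'],3).tolist(),cams.calibration(n)['fov_y'])
    for t in('wedge','strip','frame','spanner','bin','short_foot'):
        for r in finder.look_for(n,t)[:3]:print(t,np.round(r['position'],3),round(r['score'],2),np.round(pix(n,r['position'])))
print(sensors.state())
E
```

```text
pics
scene [[0.006, 0.852, -0.524, 1.086], [1.0, -0.006, 0.001, 0.02], [-0.002, -0.524, -0.852, 1.045], [0.0, 0.0, 0.0, 1.0]] 49.016262580928334
wedge [0.336 0.426 0.009] 0.88 [463. 160.]
wedge [0.236 0.269 0.013] 0.82 [406. 133.]
wedge [0.448 0.28  0.01 ] 0.71 [418. 193.]
strip [0.56  0.413 0.008] 0.64 [473. 229.]
strip [ 0.565 -0.125  0.062] 0.58 [267. 222.]
frame [ 0.56  -0.127  0.062] 0.75 [266. 221.]
spanner [ 0.412 -0.38   0.008] 0.69 [182. 184.]
bin [ 0.562 -0.431  0.018] 0.55 [152. 230.]
short_foot [ 0.563 -0.125  0.061] 0.81 [267. 222.]
top [[-0.004, -0.993, 0.116, 0.263], [-1.0, 0.003, -0.006, 0.002], [0.006, -0.116, -0.993, 1.507], [0.0, 0.0, 0.0, 1.0]] 44.17582469360087
wedge [0.435 0.281 0.012] 0.93 [220. 202.]
wedge [0.23  0.261 0.01 ] 0.82 [225. 270.]
wedge [0.327 0.424 0.016] 0.7 [171. 238.]
strip [0.547 0.414 0.006] 0.92 [178. 166.]
frame [ 0.496 -0.144  0.06 ] 0.84 [360. 179.]
spanner [ 0.411 -0.381  0.01 ] 0.81 [436. 209.]
spanner [0.439 0.28  0.013] 0.18 [220. 200.]
bin [ 0.567 -0.435  0.018] 0.84 [453. 158.]
bin [ 0.496 -0.141  0.061] 0.17 [359. 179.]
short_foot [ 0.5   -0.138  0.058] 0.6 [358. 178.]
{'time': 0.7, 'joint_pos': array([-1.33997724e+00,  5.26335475e-02,  1.61287744e+00,  1.05352831e-05,
        1.47601282e+00, -1.19007022e-01]), 'joint_vel': array([-6.97764139e-04,  3.84872011e-04,  5.45614055e-06,  1.32395453e-03,
        2.44565877e-03,  2.69486760e-04]), 'joint_efforts': array([-4.87324396e-04, -3.93549979e+01, -3.70369470e+01, -1.06644650e-04,
        5.28154305e-04, -8.57264393e-08]), 'tool_pos': array([ 0.21420534, -0.58713392,  0.2313583 ]), 'tool_rot': array([3.40717710e-05, 9.84741759e-01, 1.74022030e-01, 7.15902471e-06]), 'contact_force': array([0.03362803, 0.34707777, 0.0444103 ]), 'ft_torque': array([-0.00039843, -0.08387113,  0.03191837]), 'gripper_width': 0.9982348386066118}
```

View pics/scene1.png

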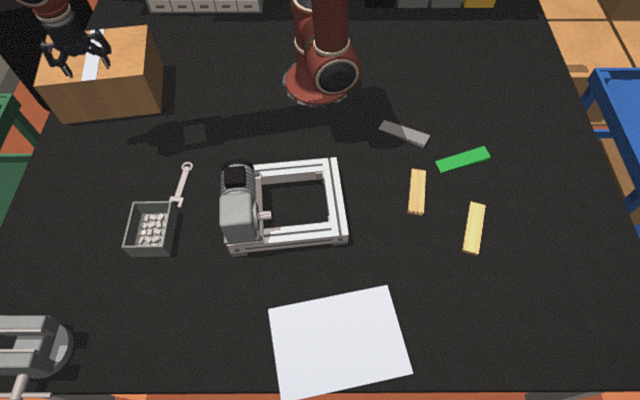

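View pics/top1.png

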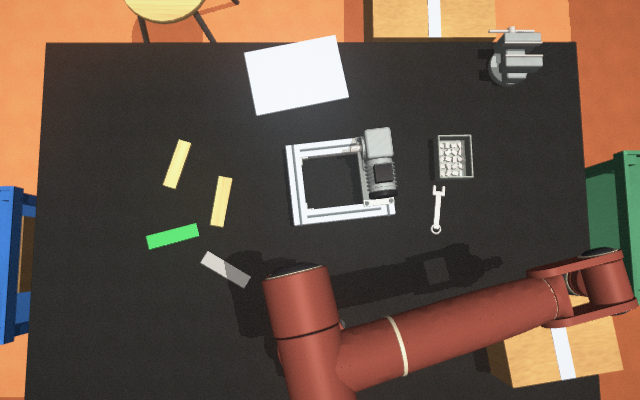

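Four wedge-like items: green at scene (463,160), grey at (406,133), and two pale-wood bars at (417,192) and (473,228). One of the wood bars is the strip. Height profiles will tell which, and I'll check with a close crop.

```bash
cat >> h.py <<'E'
def bar(n,im,P,c):
    "wood bar near c: centre, long axis, height profile"
    hsv=cv2.cvtColor(im,cv2.COLOR_RGB2HSV)
    m=(hsv[...,1]>60)&(hsv[...,0]>10)&(hsv[...,0]<35)&(hsv[...,2]>110)&(np.hypot(P[...,0]-c[0],P[...,1]-c[1])<.11)
    m=cv2.morphologyEx(m.astype(np.uint8),cv2.MORPH_OPEN,np.ones((3,3)))>0
    Q=P[m];(cx,cy),(w,h),a=cv2.minAreaRect((Q[:,:2]*1000).astype(np.float32))
    R=np.radians(a if w>h else a+90);ax=np.array([np.cos(R),np.sin(R)])
    s=(Q[:,:2]*1000-[cx,cy])@ax
    pr=[(int(k),round(float(np.median(Q[(s>k-8)&(s<k+8),2])*1000),1)) for k in(-60,-30,0,30,60) if ((s>k-8)&(s<k+8)).any()]
    return np.round([cx,cy,w,h],1),round(np.degrees(R)%180,2),pr,np.round(np.median(Q[:,:2],0),4),len(Q)
def frm(P):
    m=(P[...,2]>.045)&(P[...,2]<.2)&(abs(P[...,0]-.5)<.22)&(abs(P[...,1]+.12)<.25)
    m=cv2.morphologyEx(m.astype(np.uint8),cv2.MORPH_OPEN,np.ones((3,3)))>0
    Q=P[m];z=Q[(Q[:,2]>.052)&(Q[:,2]<.068)]
    return z
E
python3 - <<'E'
from h import *
for n in('scene','top'):
    im,d=grab(n);P=pts(n,d)
    print(n,'bench z',np.median(P[...,2][(abs(P[...,0]-.5)<.05)&(abs(P[...,1]-.15)<.04)]))
    for c in((.44,.28),(.55,.414)):print(bar(n,im,P,c))
    z=frm(P);print('frame',cv2.minAreaRect((z[:,:2]*1000).astype(np.float32)),len(z))
    if n=='scene':
        a=im[130:265,360:500];b=im[145:265,215:360]
        a=cv2.resize(a,None,fx=2.8,fy=2.8,interpolation=2);b=cv2.resize(b,(400,a.shape[0]))
        cv2.imwrite('pics/crop1.png',np.hstack([a,b])[:,:,::-1])
E
```

```text
scene bench z -0.0008784726254202901
(array([435.6, 281.2,  44.3, 156.4]), np.float64(170.55), [(-60, 19.5), (-30, 14.3), (0, 10.5), (30, 6.5), (60, 1.9)], array([0.4445, 0.2781]), 704)
(array([549.6, 420. ,  43.8, 163.5]), np.float64(162.54), [(-60, 11.0), (-30, 11.0), (0, 11.1), (30, 10.8), (60, 10.8)], array([0.558 , 0.4148]), 816)
frame ((495.6959228515625, -81.02719116210938), (245.10235595703125, 300.3831481933594), 6.221447467803955) 3490
top bench z -0.0002387285854775767
(array([438.4, 280.1,  48. , 153.9]), np.float64(170.28), [(-60, 20.2), (-30, 15.4), (0, 11.3), (30, 7.9), (60, 4.6)], array([0.4378, 0.2788]), 708)
(array([555.5, 418.8,  49.9, 151.6]), np.float64(163.06), [(-60, 11.2), (-30, 11.0), (0, 11.9), (30, 11.8), (60, 12.0)], array([0.5534, 0.416 ]), 671)
frame ((498.126220703125, -83.40446472167969), (242.33157348632812, 300.2810363769531), 6.381279468536377) 3123
```

View pics/crop1.png

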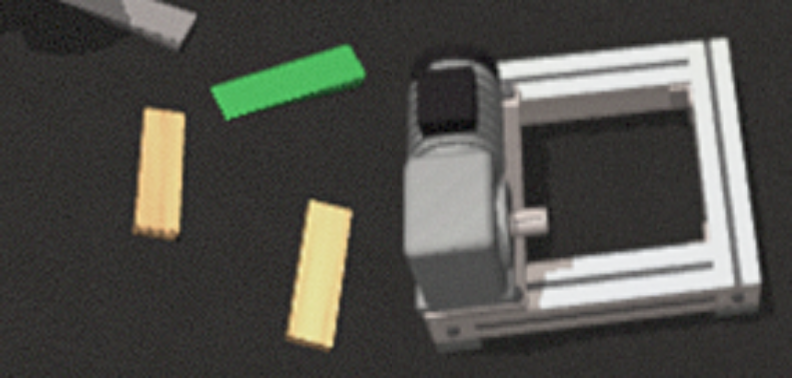

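Crop: the bar at scene (417,192) has grain, and its profile tapers from 20 mm at the far end to 2-4 mm at the near end. That makes it the wedge, with its x axis at about 170.4°. The bar at (473,228) is a uniform 11-12 mm, so it is the strip. The frame centre is about (0.497,-0.082) with yaw 6.3°, which puts the short foot at about (0.582,0.058). I'm moving above the heel end at (0.488,0.272).

```bash
python3 -m pendant '[{"dx":0.552,"dy":-0.713,"dz":-0.02,"wz":29.6,"hand":1},{"dx":0.552,"dy":-0.713,"dz":-0.02,"wz":29.6,"hand":1},{"dx":0.552,"dy":-0.713,"dz":-0.02,"wz":29.6,"hand":1},{"dx":0.552,"dy":-0.713,"dz":-0.02,"wz":29.6,"hand":1},{"dx":0.552,"dy":-0.713,"dz":-0.02,"wz":29.6,"hand":1},{"dx":0.552,"dy":-0.713,"dz":-0.02,"wz":29.6,"hand":1},{"dx":0.552,"dy":-0.713,"dz":-0.02,"wz":29.6,"hand":1},{"dx":0.552,"dy":-0.713,"dz":-0.02,"wz":29.6,"hand":1},{"dx":0.552,"dy":-0.713,"dz":-0.02,"wz":29.6,"hand":1},{"dx":0.552,"dy":-0.713,"dz":-0.02,"wz":29.6,"hand":1},{"dx":0.552,"dy":-0.713,"dz":-0.02,"wz":29.6,"hand":1},{"dx":0.552,"dy":-0.713,"dz":-0.02,"wz":29.6,"hand":1},{"dx":0.552,"dy":-0.713,"dz":-0.02,"wz":29.6,"hand":1},{"dx":0.552,"dy":-0.713,"dz":-0.02,"wz":29.6,"hand":1},{"dx":0.552,"dy":-0.713,"dz":-0.02,"wz":29.6,"hand":1},{"dx":0.552,"dy":-0.713,"dz":-0.02,"wz":29.6,"hand":1},{"dx":0.552,"dy":-0.713,"dz":-0.02,"wz":29.6,"hand":1},{"dx":0.552,"dy":-0.713,"dz":-0.02,"wz":29.6,"hand":1},{"dx":0.552,"dy":-0.713,"dz":-0.02,"wz":29.6,"hand":1},{"dx":0.552,"dy":-0.713,"dz":-0.02,"wz":29.6,"hand":0.35}]'
cat > st.py <<'E'
from h import *
from scipy.spatial.transform import Rotation as R
import sys
s=sensors.state();q=s['tool_rot'];M=R.from_quat(q,scalar_first=True).as_matrix()
print('t',round(s['time'],2),'tcp',np.round(s['tool_pos'],4),'yawx',round(np.degrees(np.arctan2(M[1,0],M[0,0])),2),'zax',np.round(M[:,2],4),'F',np.round(s['contact_force'],2),'w',round(s['gripper_width'],3),'q6',round(s['joint_pos'][5],2))
if len(sys.argv)>3: print('shift',np.round(M.T@(np.array(sys.argv[1:4],float)-s['tool_pos']),4))
E
python3 st.py 0.488 0.272 0.06
```

```text
t 0.8 tcp [ 0.2142 -0.5871  0.2313] yawx 20.04 zax [ 0.e+00 -1.e-04 -1.e+00] F [ 0.21 -0.2   0.11] w 1.001 q6 -0.12
shift [ 0.5517 -0.7133  0.1713]invalid input
```

```bash
python3 -m pendant --help; python3 -m pendant '[{"wx":0,"wy":0,"wz":29.6,"dx":0.552,"dy":-0.713,"dz":-0.02,"hand":1}]'; python3 st.py
```

```text
time: 0.88
tool_pos: [0.225, -0.5507, 0.2305]
tool_rot: [-0.0, 0.994, 0.109, -0.001]
contact_force: [-0.3, 1.5, -0.6]
gripper_width: 0.996
t 0.88 tcp [ 0.225  -0.5507  0.2305] yawx 12.55 zax [-0.0016 -0.     -1.    ] F [-0.28  1.48 -0.57] w 0.996 q6 0.04invalid input: not JSON, or not a number
```

```bash
python3 st.py .488 .272 .25
```

```text
t 0.88 tcp [ 0.225  -0.5507  0.2305] yawx 12.55 zax [-0.0016 -0.     -1.    ] F [-0.28  1.48 -0.57] w 0.996 q6 0.04
shift [ 0.4355 -0.7459 -0.0199]
```

```bash
python3 -m pendant '[{"wx":0,"wy":0,"wz":22.2,"dx":0.435,"dy":-0.746,"dz":-0.02,"hand":1},{"wx":0,"wy":0,"wz":22.2,"dx":0.435,"dy":-0.746,"dz":-0.02,"hand":1},{"wx":0,"wy":0,"wz":22.2,"dx":0.435,"dy":-0.746,"dz":-0.02,"hand":1},{"wx":0,"wy":0,"wz":22.2,"dx":0.435,"dy":-0.746,"dz":-0.02,"hand":1},{"wx":0,"wy":0,"wz":22.2,"dx":0.435,"dy":-0.746,"dz":-0.02,"hand":1},{"wx":0,"wy":0,"wz":22.2,"dx":0.435,"dy":-0.746,"dz":-0.02,"hand":1},{"wx":0,"wy":0,"wz":22.2,"dx":0.435,"dy":-0.746,"dz":-0.02,"hand":1},{"wx":0,"wy":0,"wz":22.2,"dx":0.435,"dy":-0.746,"dz":-0.02,"hand":1},{"wx":0,"wy":0,"wz":22.2,"dx":0.435,"dy":-0.746,"dz":-0.02,"hand":1},{"wx":0,"wy":0,"wz":22.2,"dx":0.435,"dy":-0.746,"dz":-0.02,"hand":1},{"wx":0,"wy":0,"wz":22.2,"dx":0.435,"dy":-0.746,"dz":-0.02,"hand":1},{"wx":0,"wy":0,"wz":22.2,"dx":0.435,"dy":-0.746,"dz":-0.02,"hand":1},{"wx":0,"wy":0,"wz":22.2,"dx":0.435,"dy":-0.746,"dz":-0.02,"hand":1},{"wx":0,"wy":0,"wz":22.2,"dx":0.435,"dy":-0.746,"dz":-0.02,"hand":1},{"wx":0,"wy":0,"wz":22.2,"dx":0.435,"dy":-0.746,"dz":-0.02,"hand":1},{"wx":0,"wy":0,"wz":22.2,"dx":0.435,"dy":-0.746,"dz":-0.02,"hand":1},{"wx":0,"wy":0,"wz":22.2,"dx":0.435,"dy":-0.746,"dz":-0.02,"hand":1},{"wx":0,"wy":0,"wz":22.2,"dx":0.435,"dy":-0.746,"dz":-0.02,"hand":1},{"wx":0,"wy":0,"wz":22.2,"dx":0.435,"dy":-0.746,"dz":-0.02,"hand":1},{"wx":0,"wy":0,"wz":22.2,"dx":0.435,"dy":-0.746,"dz":-0.02,"hand":1}]'; python3 st.py .488 .272 .06
```

```text
time: 2.55
tool_pos: [0.4757, 0.2501, 0.2517]
tool_rot: [-0.0, 0.997, -0.081, 0.0]
contact_force: [0.1, -1.5, 0.3]
gripper_width: 1.002
t 2.55 tcp [0.4757 0.2501 0.2517] yawx -9.27 zax [ 6.e-04  0.e+00 -1.e+00] F [ 0.12 -1.47  0.28] w 1.002 q6 2.08
shift [ 0.0085 -0.0236  0.1917]
```

```bash
python3 -m pendant '[{"wx":0,"wy":0,"wz":0,"dx":0,"dy":0,"dz":0.04,"hand":0.4},{"wx":0,"wy":0,"wz":0,"dx":0,"dy":0,"dz":0.08,"hand":0.4},{"wx":0,"wy":0,"wz":0,"dx":0,"dy":0,"dz":0.12,"hand":0.4},{"wx":0,"wy":0,"wz":0,"dx":0,"dy":0,"dz":0.15,"hand":0.4},{"wx":0,"wy":0,"wz":0,"dx":0,"dy":0,"dz":0.15,"hand":0.4},{"wx":0,"wy":0,"wz":0,"dx":0,"dy":0,"dz":0.15,"hand":0.4}]'
python3 - <<'E'
from h import *
im,d=grab('scene');cv2.imwrite('pics/c2.png',cv2.resize(im[90:250,340:500],None,fx=3.5,fy=3.5)[:,:,::-1])
E
python3 st.py .488 .272 .006
```

```text
time: 3.05
tool_pos: [0.4742, 0.2473, 0.1001]
tool_rot: [0.001, 0.997, -0.081, -0.002]
contact_force: [-0.3, -0.2, 0.7]
gripper_width: 0.699
t 3.1 tcp [0.4762 0.2479 0.1027] yawx -9.33 zax [ 1.e-03  4.e-04 -1.e+00] F [ 0.24 -0.07  0.3 ] w 0.699 q6 2.07
shift [ 0.0077 -0.0257  0.0968]
```

View pics/c2.png

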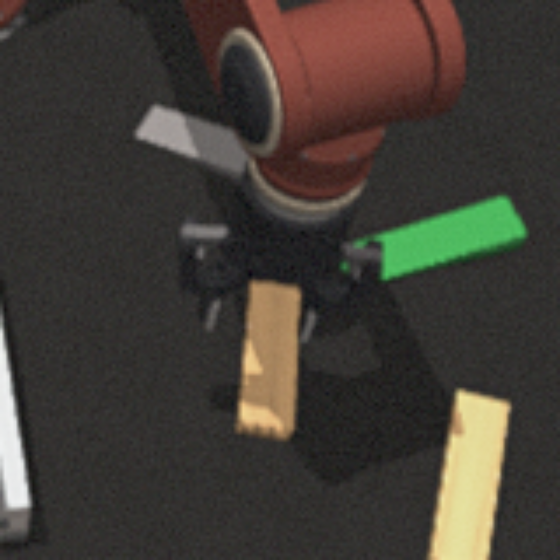

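The picture shows the open gripper astride the wooden wedge, just short of its heel end, with the fingers at (210,310) and (310,320). The heel is at (265,430). I correct sideways first, then descend.

```bash
python3 -m pendant '[{"wx":0,"wy":0,"wz":0.3,"dx":0.008,"dy":-0.026,"dz":0,"hand":0.3},{"wx":0,"wy":0,"wz":0.3,"dx":0.008,"dy":-0.026,"dz":0.03,"hand":0.3},{"wx":0,"wy":0,"wz":0.3,"dx":0.008,"dy":-0.026,"dz":0.06,"hand":0.3},{"wx":0,"wy":0,"wz":0.3,"dx":0.008,"dy":-0.026,"dz":0.085,"hand":0.3},{"wx":0,"wy":0,"wz":0.3,"dx":0.008,"dy":-0.026,"dz":0.09,"hand":0.3},{"wx":0,"wy":0,"wz":0.3,"dx":0.008,"dy":-0.026,"dz":0.094,"hand":0.3},{"wx":0,"wy":0,"wz":0.3,"dx":0.008,"dy":-0.026,"dz":0.096,"hand":0.3},{"wx":0,"wy":0,"wz":0.3,"dx":0.008,"dy":-0.026,"dz":0.098,"hand":0.3},{"wx":0,"wy":0,"wz":0.3,"dx":0.008,"dy":-0.026,"dz":0.098,"hand":0.3}]'; python3 st.py .488 .272 .003
```

```text
time: 3.85
tool_pos: [0.4892, 0.2726, 0.0056]
tool_rot: [-0.001, 0.996, -0.084, 0.002]
contact_force: [-0.2, -0.1, 0.3]
gripper_width: 0.656
t 3.85 tcp [0.4892 0.2726 0.0056] yawx -9.63 zax [ 0.0033  0.0013 -1.    ] F [-0.18 -0.14  0.27] w 0.656 q6 2.11
shift [-0.0011  0.0008  0.0026]
```

```bash
python3 -m pendant '[{"wx":0,"wy":0,"wz":0,"dx":0,"dy":0,"dz":0.002,"hand":0.2},{"wx":0,"wy":0,"wz":0,"dx":0,"dy":0,"dz":0.004,"hand":0.1},{"wx":0,"wy":0,"wz":0,"dx":0,"dy":0,"dz":0.004,"hand":0.1}]'; python3 st.py;python3 -m pendant '[{"wx":0,"wy":0,"wz":0,"dx":0,"dy":0,"dz":0,"hand":-0.2},{"wx":0,"wy":0,"wz":0,"dx":0,"dy":0,"dz":0,"hand":-0.4},{"wx":0,"wy":0,"wz":0,"dx":0,"dy":0,"dz":0,"hand":-1},{"wx":0,"wy":0,"wz":0,"dx":0,"dy":0,"dz":0,"hand":-1},{"wx":0,"wy":0,"wz":0,"dx":0,"dy":0,"dz":0,"hand":-1},{"wx":0,"wy":0,"wz":0,"dx":0,"dy":0,"dz":0,"hand":-1}]'; python3 st.py
```

```text
time: 4.1
tool_pos: [0.4877, 0.2721, -0.0003]
tool_rot: [-0.0, 0.996, -0.084, 0.0]
contact_force: [-0.3, 0.1, 0.6]
gripper_width: 0.547
t 4.1 tcp [ 4.877e-01  2.721e-01 -3.000e-04] yawx -9.62 zax [ 2.e-04  1.e-04 -1.e+00] F [-0.27  0.09  0.59] w 0.547 q6 2.11
time: 4.6
tool_pos: [0.488, 0.2722, -0.0001]
tool_rot: [-0.0, 0.996, -0.084, 0.0]
contact_force: [0.1, -0.4, 4.0]
gripper_width: 0.456
t 4.6 tcp [ 4.880e-01  2.722e-01 -1.000e-04] yawx -9.62 zax [ 7.e-04  3.e-04 -1.e+00] F [ 0.11 -0.37  3.99] w 0.456 q6 2.11
```

Gripped: the opening reads 39 mm, which matches the 40 mm wedge. Next I lift, turn 106° counter-clockwise and move to 30 mm outside the foot face.

```bash
python3 -m pendant '[{"wx":0,"wy":0,"wz":0,"dx":0,"dy":0,"dz":-0.025,"hand":-1},{"wx":0,"wy":0,"wz":0,"dx":0,"dy":0,"dz":-0.05,"hand":-1},{"wx":0,"wy":0,"wz":-7,"dx":0.005,"dy":0.002,"dz":-0.05,"hand":-1},{"wx":0,"wy":0,"wz":-14,"dx":0.01,"dy":0.003,"dz":-0.05,"hand":-1},{"wx":0,"wy":0,"wz":-21,"dx":0.015,"dy":0.005,"dz":-0.05,"hand":-1},{"wx":0,"wy":0,"wz":-28,"dx":0.02,"dy":0.006,"dz":-0.05,"hand":-1},{"wx":0,"wy":0,"wz":-35,"dx":0.025,"dy":0.008,"dz":-0.05,"hand":-1},{"wx":0,"wy":0,"wz":-42,"dx":0.03,"dy":0.009,"dz":-0.05,"hand":-1},{"wx":0,"wy":0,"wz":-49,"dx":0.036,"dy":0.011,"dz":-0.05,"hand":-1},{"wx":0,"wy":0,"wz":-56,"dx":0.041,"dy":0.013,"dz":-0.05,"hand":-1},{"wx":0,"wy":0,"wz":-63,"dx":0.046,"dy":0.014,"dz":-0.05,"hand":-1},{"wx":0,"wy":0,"wz":-70,"dx":0.052,"dy":0.016,"dz":-0.05,"hand":-1},{"wx":0,"wy":0,"wz":-77,"dx":0.058,"dy":0.018,"dz":-0.05,"hand":-1},{"wx":0,"wy":0,"wz":-84,"dx":0.064,"dy":0.02,"dz":-0.05,"hand":-1},{"wx":0,"wy":0,"wz":-91,"dx":0.07,"dy":0.022,"dz":-0.05,"hand":-1},{"wx":0,"wy":0,"wz":-98,"dx":0.075,"dy":0.024,"dz":-0.05,"hand":-1},{"wx":0,"wy":0,"wz":-103,"dx":0.08,"dy":0.025,"dz":-0.05,"hand":-1},{"wx":0,"wy":0,"wz":-105.9,"dx":0.08,"dy":0.025,"dz":-0.05,"hand":-1},{"wx":0,"wy":0,"wz":-105.9,"dx":0.08,"dy":0.025,"dz":-0.05,"hand":-1},{"wx":0,"wy":0,"wz":-105.9,"dx":0.08,"dy":0.025,"dz":-0.05,"hand":-1}]'
cat > look.py <<'E'
from h import *
import sys
im,d=grab('scene');P=pts('scene',d);im2,d2=grab('top');P2=pts('top',d2)
for n,i,p in(('scene',im,P),('top',im2,P2)):
    z=frm(p);z=z[z[:,1]<.09];print(n,'frame',cv2.minAreaRect((z[:,:2]*1000).astype(np.float32)))
    print(bar(n,i,p,(.57,.19)))
a=cv2.resize(im[130:265,300:440],None,fx=2.8,fy=2.8);b=cv2.resize(im2[120:220,200:300],(380,a.shape[0]))
cv2.imwrite('pics/'+sys.argv[1],np.hstack([a,b])[:,:,::-1])
E
python3 look.py c3.png; python3 st.py .5626 .2342 0
```

```text
time: 6.27
tool_pos: [0.5617, 0.2339, 0.0488]
tool_rot: [-0.0, 0.668, 0.744, -0.001]
contact_force: [-0.3, 0.2, -0.3]
gripper_width: 0.455
scene frame ((496.39019775390625, -80.99134826660156), (244.4993133544922, 299.8808898925781), 5.921921730041504)
(array([552.4, 169.4,  81.2, 129.7]), np.float64(96.15), [(-60, 50.6), (-30, 54.4), (0, 58.6), (30, 62.6), (60, 65.6)], array([0.5706, 0.1697]), 784)
top frame ((497.9532470703125, -82.84451293945312), (241.97463989257812, 299.15155029296875), 6.444568157196045)
(array([566.2, 159.2,  91.9, 109.4]), np.float64(143.08), [(-60, 49.6), (-30, 53.2), (0, 59.7), (30, 60.0), (60, 341.6)], array([0.573 , 0.1523]), 437)
t 6.37 tcp [0.5618 0.234  0.049 ] yawx 96.23 zax [-9.e-04 -2.e-04 -1.e+00] F [ 0.3  -0.55 -1.51] w 0.454 q6 0.16
shift [0.0001 0.0008 0.049 ]
```

View pics/c3.png

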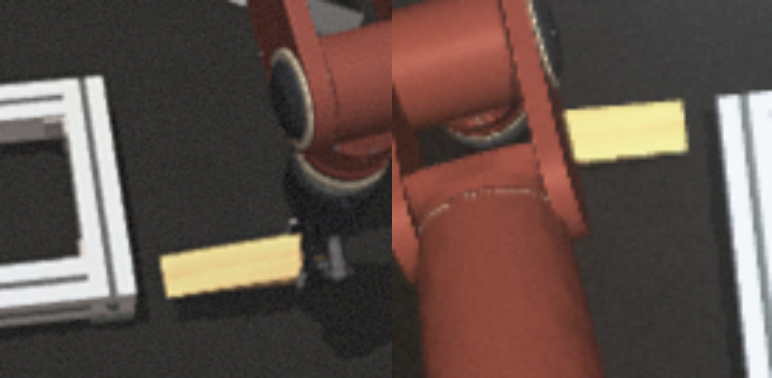

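The scene crop shows the wedge held level with its thin end at (165,275), pointing at the frame's far left corner foot at (110,305). The gap to the frame is about 30 mm. Lowering it to the bench.

```bash
python3 -m pendant '[{"wx":0,"wy":0,"wz":0,"dx":0,"dy":0,"dz":0.025,"hand":-1},{"wx":0,"wy":0,"wz":0,"dx":0,"dy":0,"dz":0.042,"hand":-1},{"wx":0,"wy":0,"wz":0,"dx":0,"dy":0,"dz":0.046,"hand":-1},{"wx":0,"wy":0,"wz":0,"dx":0,"dy":0,"dz":0.047,"hand":-1},{"wx":0,"wy":0,"wz":0,"dx":0,"dy":0,"dz":0.048,"hand":-1},{"wx":0,"wy":0,"wz":0,"dx":0,"dy":0,"dz":0.048,"hand":-1}]'; python3 st.py;  python3 -m pendant '[{"wx":0,"wy":0,"wz":0,"dx":0,"dy":0,"dz":0.0005,"hand":-1},{"wx":0,"wy":0,"wz":0,"dx":0,"dy":0,"dz":0.001,"hand":-1},{"wx":0,"wy":0,"wz":0,"dx":0,"dy":0,"dz":0.001,"hand":-1}]'; python3 look.py c4.png;python3 st.py
```

```text
time: 6.87
tool_pos: [0.5631, 0.2343, 0.0025]
tool_rot: [0.0, 0.667, 0.745, 0.001]
contact_force: [-0.3, -0.7, 0.0]
gripper_width: 0.45
t 6.87 tcp [0.5631 0.2343 0.0025] yawx 96.27 zax [ 1.6e-03  5.0e-04 -1.0e+00] F [-0.27 -0.66  0.03] w 0.45 q6 0.16
time: 7.12
tool_pos: [0.5628, 0.2341, 0.0012]
tool_rot: [0.0, 0.667, 0.745, 0.0]
contact_force: [0.6, -0.2, -0.2]
gripper_width: 0.454
scene frame ((496.1781311035156, -81.09625244140625), (243.55062866210938, 299.5475769042969), 6.074747085571289)
(array([567.1, 168.9,  53.2, 127.5]), np.float64(96.22), [(-60, 2.9), (-30, 6.1), (0, 10.6), (30, 14.5), (60, 17.8)], array([0.5716, 0.1686]), 746)
top frame ((497.9305419921875, -83.22410583496094), (241.7471160888672, 300.222412109375), 6.285462856292725)
(array([549. , 146.8,  99. ,  89.9]), np.float64(7.51), [(-30, 281.1), (0, 4.9), (30, 9.1)], array([0.5737, 0.1505]), 405)
t 7.22 tcp [0.5625 0.2341 0.0009] yawx 96.28 zax [ 6.e-04  2.e-04 -1.e+00] F [-0.52 -0.11  0.13] w 0.455 q6 0.16
```

View pics/c4.png

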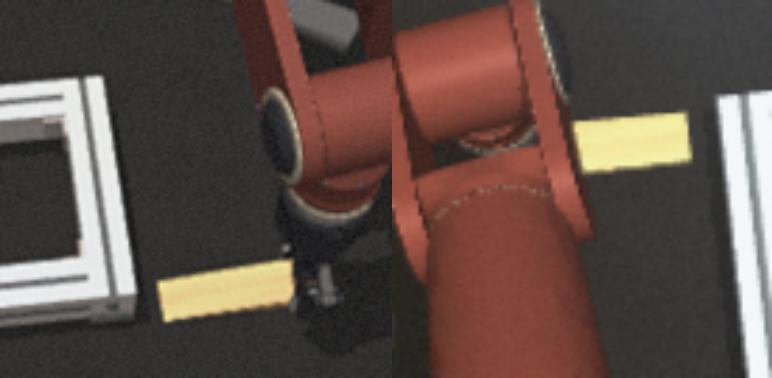

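The wedge is level just above the bench, and the scene crop shows its tip at (162,302), lined up with the foot. I lower the last millimetre and slide in 38 mm.

```bash
python3 -m pendant '[{"wx":0,"wy":0,"wz":0,"dx":0,"dy":0,"dz":0.0005,"hand":-1},{"wx":0,"wy":0,"wz":0,"dx":0,"dy":0,"dz":0.001,"hand":-1},{"wx":0,"wy":0,"wz":0,"dx":0,"dy":0,"dz":0.001,"hand":-1},{"wx":0,"wy":0,"wz":0,"dx":0,"dy":0,"dz":0.001,"hand":-1}]'; python3 st.py;  python3 -m pendant '[{"wx":0,"wy":0,"wz":0,"dx":-0.006,"dy":0,"dz":0,"hand":-1},{"wx":0,"wy":0,"wz":0,"dx":-0.012,"dy":0,"dz":0,"hand":-1},{"wx":0,"wy":0,"wz":0,"dx":-0.018,"dy":0,"dz":0,"hand":-1},{"wx":0,"wy":0,"wz":0,"dx":-0.024,"dy":0,"dz":0,"hand":-1},{"wx":0,"wy":0,"wz":0,"dx":-0.03,"dy":0,"dz":0,"hand":-1},{"wx":0,"wy":0,"wz":0,"dx":-0.034,"dy":0,"dz":0,"hand":-1},{"wx":0,"wy":0,"wz":0,"dx":-0.038,"dy":0,"dz":0,"hand":-1},{"wx":0,"wy":0,"wz":0,"dx":-0.038,"dy":0,"dz":0,"hand":-1},{"wx":0,"wy":0,"wz":0,"dx":-0.038,"dy":0,"dz":0,"hand":-1}]';python3 st.py
```

```text
time: 7.55
tool_pos: [0.5625, 0.234, -0.0001]
tool_rot: [0.0, 0.667, 0.745, 0.0]
contact_force: [-1.6, -0.4, 2.7]
gripper_width: 0.452
t 7.55 tcp [ 5.625e-01  2.340e-01 -1.000e-04] yawx 96.28 zax [ 2.e-04  0.e+00 -1.e+00] F [-1.64 -0.35  2.67] w 0.452 q6 0.16
time: 8.3
tool_pos: [0.567, 0.1953, -0.0001]
tool_rot: [0.001, 0.667, 0.745, -0.0]
contact_force: [-0.3, -1.6, 4.7]
gripper_width: 0.451
t 8.3 tcp [ 5.670e-01  1.953e-01 -1.000e-04] yawx 96.28 zax [ 8.0e-04 -1.6e-03 -1.0e+00] F [-0.29 -1.63  4.75] w 0.451 q6 0.1
```

```bash
for i in 1; do python3 -m pendant '[{"wx":0,"wy":0,"wz":0,"dx":-0.002,"dy":0,"dz":0,"hand":-1},{"wx":0,"wy":0,"wz":0,"dx":-0.004,"dy":0,"dz":0,"hand":-1},{"wx":0,"wy":0,"wz":0,"dx":-0.006,"dy":0,"dz":0,"hand":-1},{"wx":0,"wy":0,"wz":0,"dx":-0.006,"dy":0,"dz":0,"hand":-1}]';done; python3 -m pendant '[{"wx":0,"wy":0,"wz":0,"dx":-0.002,"dy":0,"dz":0,"hand":-1},{"wx":0,"wy":0,"wz":0,"dx":-0.004,"dy":0,"dz":0,"hand":-1},{"wx":0,"wy":0,"wz":0,"dx":-0.004,"dy":0,"dz":0,"hand":-1}]'
```

```text
time: 8.63
tool_pos: [0.5674, 0.1906, -0.0001]
tool_rot: [0.0, 0.667, 0.745, 0.0]
contact_force: [0.4, 1.6, 5.0]
gripper_width: 0.454
time: 8.88
tool_pos: [0.5678, 0.1867, -0.0001]
tool_rot: [-0.0, 0.667, 0.745, 0.0]
contact_force: [-0.6, 2.4, 5.3]
gripper_width: 0.457
```

```bash
python3 -m pendant '[{"wx":0,"wy":0,"wz":0,"dx":-0.002,"dy":0,"dz":0,"hand":-1},{"wx":0,"wy":0,"wz":0,"dx":-0.004,"dy":0,"dz":0,"hand":-1},{"wx":0,"wy":0,"wz":0,"dx":-0.004,"dy":0,"dz":0,"hand":-1}]';python3 -m pendant '[{"wx":0,"wy":0,"wz":0,"dx":-0.002,"dy":0,"dz":0,"hand":-1},{"wx":0,"wy":0,"wz":0,"dx":-0.004,"dy":0,"dz":0,"hand":-1},{"wx":0,"wy":0,"wz":0,"dx":-0.004,"dy":0,"dz":0,"hand":-1}]'
```

```text
time: 9.13
tool_pos: [0.5683, 0.1827, -0.0001]
tool_rot: [-0.0, 0.667, 0.745, 0.0]
contact_force: [-0.2, 0.9, 5.5]
gripper_width: 0.456
time: 9.38
tool_pos: [0.5687, 0.1787, -0.0001]
tool_rot: [-0.0, 0.667, 0.745, 0.0]
contact_force: [0.3, 1.7, 5.2]
gripper_width: 0.454
```

Still only bench drag of about 1.5 N. Continuing.

```bash
python3 -m pendant '[{"wx":0,"wy":0,"wz":0,"dx":-0.002,"dy":0,"dz":0,"hand":-1},{"wx":0,"wy":0,"wz":0,"dx":-0.004,"dy":0,"dz":0,"hand":-1},{"wx":0,"wy":0,"wz":0,"dx":-0.004,"dy":0,"dz":0,"hand":-1}]';python3 -m pendant '[{"wx":0,"wy":0,"wz":0,"dx":-0.002,"dy":0,"dz":0,"hand":-1},{"wx":0,"wy":0,"wz":0,"dx":-0.004,"dy":0,"dz":0,"hand":-1},{"wx":0,"wy":0,"wz":0,"dx":-0.004,"dy":0,"dz":0,"hand":-1}]'
```

```text
time: 9.63
tool_pos: [0.5691, 0.1748, -0.0001]
tool_rot: [-0.0, 0.667, 0.745, 0.0]
contact_force: [-0.7, 2.0, 6.2]
gripper_width: 0.457
time: 9.88
tool_pos: [0.5696, 0.1708, -0.0001]
tool_rot: [-0.0, 0.667, 0.745, 0.0]
contact_force: [-0.6, 1.5, 4.9]
gripper_width: 0.453
```

```bash
python3 -m pendant '[{"wx":0,"wy":0,"wz":0,"dx":-0.002,"dy":0,"dz":0,"hand":-1},{"wx":0,"wy":0,"wz":0,"dx":-0.004,"dy":0,"dz":0,"hand":-1},{"wx":0,"wy":0,"wz":0,"dx":-0.004,"dy":0,"dz":0,"hand":-1}]';python3 -m pendant '[{"wx":0,"wy":0,"wz":0,"dx":-0.002,"dy":0,"dz":0,"hand":-1},{"wx":0,"wy":0,"wz":0,"dx":-0.004,"dy":0,"dz":0,"hand":-1},{"wx":0,"wy":0,"wz":0,"dx":-0.004,"dy":0,"dz":0,"hand":-1}]'
```

```text
time: 10.13
tool_pos: [0.5699, 0.1683, -0.0001]
tool_rot: [-0.001, 0.667, 0.745, 0.002]
contact_force: [-0.5, 8.2, 4.4]
gripper_width: 0.454
time: 10.38
tool_pos: [0.57, 0.1659, -0.0001]
tool_rot: [-0.002, 0.667, 0.745, 0.003]
contact_force: [-1.6, 11.8, 5.0]
gripper_width: 0.453
```

Contact at TCP y≈0.170, and the push is now about 10 N net and flattening out, so the wedge is tight. I ease the command back to unload the arm, then open.

```bash
python3 -m pendant '[{"wx":0,"wy":0,"wz":0,"dx":0.001,"dy":0,"dz":0,"hand":-1},{"wx":0,"wy":0,"wz":0,"dx":0.0015,"dy":0,"dz":0,"hand":-1},{"wx":0,"wy":0,"wz":0,"dx":0.0015,"dy":0,"dz":0,"hand":-1}]';python3 -m pendant '[{"wx":0,"wy":0,"wz":0,"dx":0,"dy":0,"dz":0,"hand":0.4},{"wx":0,"wy":0,"wz":0,"dx":0,"dy":0,"dz":0,"hand":0.4},{"wx":0,"wy":0,"wz":0,"dx":0,"dy":0,"dz":0,"hand":0.4},{"wx":0,"wy":0,"wz":0,"dx":0,"dy":0,"dz":0,"hand":0.4},{"wx":0,"wy":0,"wz":0,"dx":0,"dy":0,"dz":0,"hand":0.4}]'; python3 look.py c5.png
```

```text
time: 10.63
tool_pos: [0.57, 0.1659, -0.0001]
tool_rot: [-0.001, 0.667, 0.745, 0.001]
contact_force: [-1.5, 7.3, 4.6]
gripper_width: 0.448
time: 11.05
tool_pos: [0.5696, 0.1636, -0.001]
tool_rot: [-0.0, 0.667, 0.745, -0.0]
contact_force: [0.3, -0.2, -0.2]
gripper_width: 0.696
scene frame ((496.0867004394531, -81.23147583007812), (244.2477264404297, 299.3813171386719), 6.18638277053833)
(array([574.8, 122.9,  75.3,  66.3]), np.float64(87.02), [(-30, 8.2), (0, 12.6), (30, 15.7)], array([0.5778, 0.1225]), 453)
top frame ((498.02227783203125, -83.17317199707031), (241.94500732421875, 299.7856140136719), 6.381751537322998)
(array([557.8, 100.7,  88.2,  37. ]), np.float64(1.22), [(-30, 269.8), (0, 9.1), (30, 10.6)], array([0.579 , 0.1008]), 171)
```

View pics/c5.png

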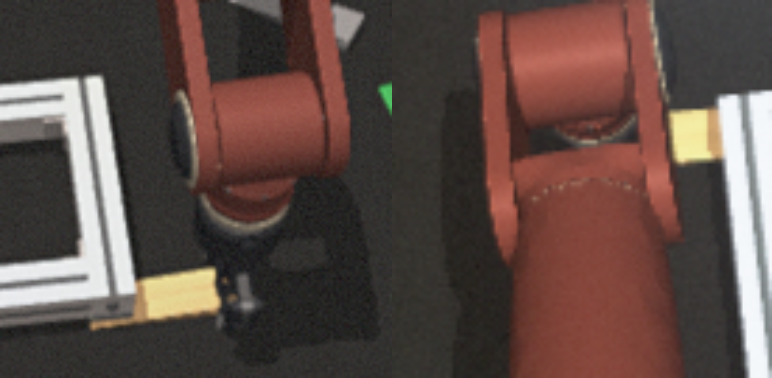

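The scene crop shows the wedge under the far left corner foot, its sloped top from (135,300) to (215,290). The fingers are open around it and the frame has not moved. I'll lift clear, then test tightness with a gentle push on the heel, fingers shut.

```bash
python3 -m pendant '[{"wx":0,"wy":0,"wz":0,"dx":0,"dy":0,"dz":-0.02,"hand":0.4},{"wx":0,"wy":0,"wz":0,"dx":0,"dy":0,"dz":-0.05,"hand":0.4},{"wx":0,"wy":0,"wz":0,"dx":0.03,"dy":0,"dz":-0.06,"hand":0},{"wx":0,"wy":0,"wz":0,"dx":0.06,"dy":0,"dz":-0.06,"hand":-1},{"wx":0,"wy":0,"wz":0,"dx":0.06,"dy":0,"dz":-0.06,"hand":-1},{"wx":0,"wy":0,"wz":0,"dx":0.06,"dy":0,"dz":-0.06,"hand":-1},{"wx":0,"wy":0,"wz":0,"dx":0.06,"dy":0,"dz":-0.06,"hand":-1},{"wx":0,"wy":0,"wz":0,"dx":0.06,"dy":0,"dz":-0.06,"hand":-1},{"wx":0,"wy":0,"wz":0,"dx":0.06,"dy":0,"dz":-0.06,"hand":-1}]'; python3 look.py c6.png; python3 st.py .564 .223 .009
```

```text
time: 11.9
tool_pos: [0.5632, 0.2226, 0.0589]
tool_rot: [-0.0, 0.668, 0.744, -0.001]
contact_force: [-0.3, 0.0, -0.4]
gripper_width: 0.001
scene frame ((495.94384765625, -82.36848449707031), (244.3719940185547, 301.51025390625), 6.185322284698486)
(array([569.6, 137.5,  55.5, 112.5]), np.float64(97.12), [(-60, 6.6), (-30, 10.3), (0, 14.5), (30, 18.5), (60, -0.0)], array([0.5759, 0.1383]), 650)
top frame ((497.70166015625, -83.23744201660156), (241.5996551513672, 300.1763916015625), 6.492781639099121)
(array([545.2, 132.9, 112.1, 109.3]), np.float64(5.67), [(-60, 344.3), (-30, 328.9), (30, 15.1), (60, -1.2)], array([0.5748, 0.135 ]), 492)
t 12.0 tcp [0.5634 0.2228 0.0591] yawx 96.22 zax [-7.e-04 -3.e-04 -1.e+00] F [ 0.56  0.39 -0.26] w -0.002 q6 0.15
shift [0.0002 0.0006 0.0501]
```

View pics/c6.png

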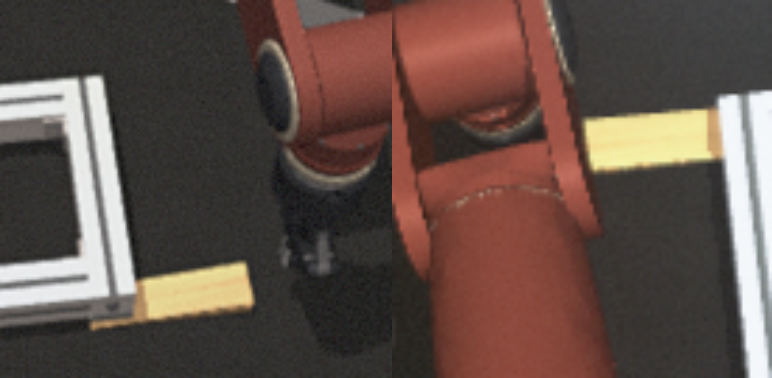

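The wedge stays put, straight in, with its heel at (250,285) well outside. Lowering for the heel push.

```bash
python3 -m pendant '[{"wx":0,"wy":0,"wz":0,"dx":0,"dy":-0.003,"dz":0.03,"hand":-1},{"wx":0,"wy":0,"wz":0,"dx":0,"dy":-0.003,"dz":0.05,"hand":-1},{"wx":0,"wy":0,"wz":0,"dx":0,"dy":-0.003,"dz":0.05,"hand":-1},{"wx":0,"wy":0,"wz":0,"dx":-0.006,"dy":-0.003,"dz":0.05,"hand":-1},{"wx":0,"wy":0,"wz":0,"dx":-0.012,"dy":-0.003,"dz":0.05,"hand":-1},{"wx":0,"wy":0,"wz":0,"dx":-0.016,"dy":-0.003,"dz":0.05,"hand":-1},{"wx":0,"wy":0,"wz":0,"dx":-0.016,"dy":-0.003,"dz":0.05,"hand":-1}]';python3 -m pendant '[{"wx":0,"wy":0,"wz":0,"dx":-0.0015,"dy":0,"dz":0,"hand":-1},{"wx":0,"wy":0,"wz":0,"dx":-0.003,"dy":0,"dz":0,"hand":-1},{"wx":0,"wy":0,"wz":0,"dx":-0.003,"dy":0,"dz":0,"hand":-1}]'
```

```text
time: 12.58
tool_pos: [0.5638, 0.2066, 0.0114]
tool_rot: [0.001, 0.668, 0.744, 0.001]
contact_force: [-0.4, -0.4, 0.1]
gripper_width: -0.0
time: 12.83
tool_pos: [0.5629, 0.2042, 0.01]
tool_rot: [0.0, 0.667, 0.745, 0.0]
contact_force: [-0.8, -0.6, 0.9]
gripper_width: 0.003
```

```bash
python3 -m pendant '[{"wx":0,"wy":0,"wz":0,"dx":0,"dy":0.005,"dz":0,"hand":-1},{"wx":0,"wy":0,"wz":0,"dx":-0.0015,"dy":0.005,"dz":0,"hand":-1},{"wx":0,"wy":0,"wz":0,"dx":-0.003,"dy":0.005,"dz":0,"hand":-1},{"wx":0,"wy":0,"wz":0,"dx":-0.003,"dy":0.005,"dz":0,"hand":-1}]';python3 -m pendant '[{"wx":0,"wy":0,"wz":0,"dx":-0.0015,"dy":0,"dz":0,"hand":-1},{"wx":0,"wy":0,"wz":0,"dx":-0.003,"dy":0,"dz":0,"hand":-1},{"wx":0,"wy":0,"wz":0,"dx":-0.003,"dy":0,"dz":0,"hand":-1}]'
```

```text
time: 13.17
tool_pos: [0.5679, 0.2018, 0.0094]
tool_rot: [-0.0, 0.667, 0.745, -0.0]
contact_force: [0.3, 0.3, -0.5]
gripper_width: -0.001
time: 13.42
tool_pos: [0.5681, 0.1989, 0.0094]
tool_rot: [-0.0, 0.667, 0.745, 0.0]
contact_force: [0.0, -0.4, -0.3]
gripper_width: -0.001
```

```bash
python3 -m pendant '[{"wx":0,"wy":0,"wz":0,"dx":-0.001,"dy":0,"dz":0,"hand":-1},{"wx":0,"wy":0,"wz":0,"dx":-0.0025,"dy":0,"dz":0,"hand":-1},{"wx":0,"wy":0,"wz":0,"dx":-0.0025,"dy":0,"dz":0,"hand":-1}]';python3 -m pendant '[{"wx":0,"wy":0,"wz":0,"dx":-0.001,"dy":0,"dz":0,"hand":-1},{"wx":0,"wy":0,"wz":0,"dx":-0.002,"dy":0,"dz":0,"hand":-1},{"wx":0,"wy":0,"wz":0,"dx":-0.002,"dy":0,"dz":0,"hand":-1}]'
```

```text
time: 13.67
tool_pos: [0.5681, 0.1986, 0.0095]
tool_rot: [-0.002, 0.668, 0.745, 0.002]
contact_force: [0.1, 8.8, -1.0]
gripper_width: 0.001
time: 13.92
tool_pos: [0.5683, 0.1977, 0.0096]
tool_rot: [-0.002, 0.668, 0.745, 0.002]
contact_force: [-1.0, 12.6, -1.6]
gripper_width: -0.001
```

The heel resists 9 N with no motion and creeps less than 1 mm at 12.6 N, so the wedge is tight. Backing off, lifting clear and checking.

```bash
python3 -m pendant '[{"wx":0,"wy":0,"wz":0,"dx":0.006,"dy":0,"dz":0,"hand":-1},{"wx":0,"wy":0,"wz":0,"dx":0.02,"dy":0,"dz":0,"hand":-1},{"wx":0,"wy":0,"wz":0,"dx":0.04,"dy":0,"dz":-0.02,"hand":-1},{"wx":0,"wy":0,"wz":0,"dx":0.06,"dy":0,"dz":-0.05,"hand":-1},{"wx":0,"wy":0,"wz":0,"dx":0.07,"dy":0,"dz":-0.09,"hand":-1},{"wx":0,"wy":0,"wz":0,"dx":0.07,"dy":0,"dz":-0.13,"hand":-1},{"wx":0,"wy":0,"wz":0,"dx":0.07,"dy":0,"dz":-0.15,"hand":-1},{"wx":0,"wy":0,"wz":0,"dx":0.07,"dy":0,"dz":-0.15,"hand":-1},{"wx":0,"wy":0,"wz":0,"dx":0.07,"dy":0,"dz":-0.15,"hand":-1},{"wx":0,"wy":0,"wz":0,"dx":0.07,"dy":0,"dz":-0.15,"hand":-1}]'; python3 look.py c7.png
python3 - <<'E'
from h import *
im,d=grab('scene');P=pts('scene',d)
# frame-top tilt: plane through the top rails
z=frm(P);A=np.c_[z[:,0]-.497,z[:,1]+.082,np.ones(len(z))];print('top plane',np.linalg.lstsq(A,z[:,2],rcond=None)[0])
E
```

```text
time: 14.75
tool_pos: [0.5602, 0.2641, 0.1582]
tool_rot: [-0.0, 0.667, 0.745, -0.001]
contact_force: [-0.4, -0.2, -0.5]
gripper_width: 0.002
scene frame ((495.3828125, -81.28724670410156), (245.40533447265625, 300.0621032714844), 6.016171455383301)
(array([569.7, 136.4,  54.9, 113.1]), np.float64(97.61), [(-60, 7.1), (-30, 10.1), (0, 14.0), (30, 18.1), (60, -1.4)], array([0.5759, 0.1373]), 643)
top frame ((497.59002685546875, -83.38511657714844), (240.77120971679688, 300.08502197265625), 6.360113620758057)
(array([578.1, 135.8,  46.3, 108.5]), np.float64(96.41), [(-60, 7.0), (-30, 11.2), (0, 15.6), (30, 19.4), (60, 1.7)], array([0.5752, 0.135 ]), 479)
top plane [ 0.00054346 -0.00719718  0.06017225]
```

View pics/c7.png

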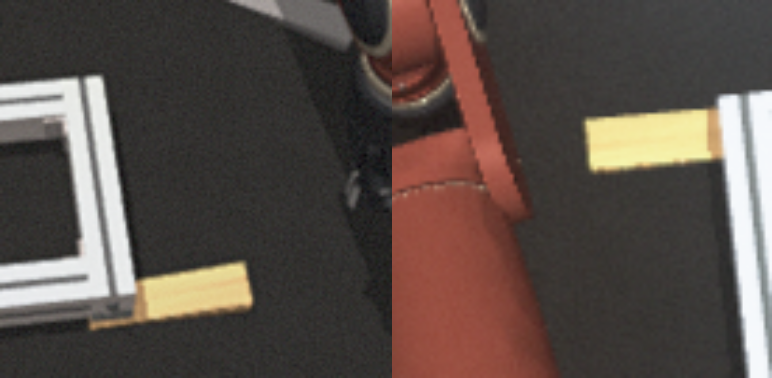

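```bash
python3 -c "
from plant import job;print(job.job_done())"
```

```text
the job is handed in; nothing more can be done
None
```

I pushed the wooden wedge under the frame's short far-left foot, thin end first and straight in from the left, until it was tight, and handed the job in at about 15 s. There was no verdict from the judge.

**How it went:** I gripped the wedge near its heel, turned it about 106° and laid it flat in front of the foot. It slid in with only bench drag until it touched at about TCP y 0.170. I stopped at about 10 N net push, eased off and released it. As a check I pushed the heel with the fingers shut: it held at 9 N and moved less than 1 mm at 12.6 N.

**Last checks:**
- **Wedge:** it lies flat and within about 1.5° of straight in. By my estimate the tip is about 19 mm past the foot's middle, 3 mm off sideways. The heel is well outside the frame.
- **Frame:** its fitted position shifted by 1 mm or less, which is within camera noise.
- **Robot:** lifted clear, touching nothing.

**Not confirmed:**
- **Load on the wedge:** I inferred it from the push force and did not measure it.
- **Other three feet:** I did not measure them directly. A plane fitted to the frame's top sloped by 7 mrad, low on the left. I put that down to camera error or motor points in the fit. A lifted left side would slope the other way.

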